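# Refit the cooktop knob and hold it in to spark

## Task

The knob of the right-hand burner has been off for cleaning and lies on the steel counter, and a white ceramic pot was left upturned over the bare valve spindle of the gas cooktop to keep wasps and dirt out. Take the pot off and stand it, still upturned, on the bare counter, then turn the knob so that the flat in its bore matches the flat of the spindle, push it fully home, and press it right down against the valve spring so that the igniter keeps sparking. Finish while you are still holding the knob pressed right down, and leave the left-hand knob, the scoop and the hand fork alone.

Things in the scene. Friction and masses are not known exactly. Their poses are not given: they have to be found in the camera images.
- cooktop: Grey gas cooktop, fixed: case 300 mm deep (x) by 440 wide (y), top panel 60 mm above the counter. Origin under its centre at counter height; +x to its back, +y to its left seen from the front. Two upright valve spindles at x -105: bare right-hand one at y -65, left-hand one with its knob at y +65 mm. Behind x -50 mm stand two burners and pan supports, reaching 38 mm above the panel
- spindle_tip (a point): Centre of the top of the bare right-hand spindle, 22 mm above the panel when up; goes down with it. Vertical steel D-shaft, 10 mm diameter, one flat 2 mm off its axis over its whole height, the last 1.5 mm chamfered to 8 mm. It does not turn. Axes are the cooktop's: the flat faces +x, the back of the cooktop. Hidden under the pot at first
- spindle (a joint): How far the right-hand spindle is pushed in: 0 up, 0.006 m fully down (hard stop). Spring: 4 N to start it, 10 N at full travel; springs up when let go. The igniter sparks from 4 mm in
- knob: Loose black cooker knob, 35 g, standing on its skirt on the counter. Origin at the centre of its underside, z up, x along its pointer. Skirt 44 mm diameter, 17 mm high; grip bar on top, whole height 32 mm. Fitted, its pointer is to the back of the cooktop (x along cooktop x) and its origin 14 mm below spindle_tip, skirt 8 mm above the panel (2 mm when pressed right down)
- knob_grip (a point): Middle height of the knob's grip bar, on the knob's axis, 25 mm above its underside. The bar runs along the knob's x, from -16 to +21 mm, 13 mm wide, from 17 to 32 mm above the underside; a white line on its top marks the pointer (+x) end
- knob_bore (a point): Mouth of the D bore in the knob's hub, on the axis, 1 mm above its underside. Bore 11 mm diameter, countersunk to 15 mm at the mouth, its solid roof 14 mm above the knob's underside; its flat is on the pointer (+x) side, 2.6 mm off the axis. It goes on to the spindle one way round only
- pot: White ceramic pot, about 200 g, upturned on the cooktop panel over the bare spindle (which reaches 22 mm up inside). Origin at the centre of the mouth on which it stands, z up. 68 mm high; outside 72 mm diameter at the mouth band (lowest 16 mm), above it 59 narrowing to 52 mm at the flat base on top; wall 5 mm
- left_knob (a joint): How far the left-hand knob, fitted on its spindle and just like the loose one, is pushed in: 0 up, 0.006 m down. To be left alone
- scoop: Aluminium seed scoop lying on the counter: along its own x from the handle's end at -102 mm to the lip at 113 mm, 72 mm wide, 42 mm high; origin on the counter under the back of its bowl. To be left alone
- fork: Steel garden hand fork with three tines lying on the counter: along its own x from the handle's end at -120 mm to the tine tips at 133 mm, 66 mm wide, 28 mm high; origin on the counter. To be left alone
Things that resemble listed ones, but are neither listed nor needed, are in the scene too. There is more than one size of the pot; the one meant has the size given above.

How it is judged:
On the way, in this order (a step that is already met when the one before it is completed fails the run):
1. the pot stands upturned on the counter, let go and at rest (height (world z) of pot below 0.008 m and angle between pot's own z axis and vertical below 0.1 rad and linear speed of pot below 0.03 m/s and contact force between the fingers and pot below 0.1 N), for 0.2 s.
2. the knob is keyed fully home on the bare spindle and held pressed down (horizontal distance between knob and spindle_tip below 0.003 m and z of knob in the frame of spindle_tip below -0.012 m and angle between the x axis of knob and the x axis of spindle_tip, either way round below 0.3 rad and value of joint spindle above 0.004 m), for 0.5 s.
At the end, for the whole second after the job is handed in: Fingers hold the knob (over 2 N) on the bare spindle: within 3 mm of its axis, 0.3 rad of the match, 0.12 rad of upright, bore at least 12 of 14 mm on; spindle pressed over 4 of 6 mm. Pot on the counter (mouth below 8 mm), upturned within 0.1 rad, at rest, let go (all of step 1 and all of step 2 and angle between knob's own z axis and vertical below 0.12 rad and contact force between the fingers and knob above 2 N); the arm keeps its last pose, push and grip.
It fails at once if the pot is tipped over (angle between pot's own z axis and vertical above 0.7 rad).
It fails at once if the ceramic pot is dropped or knocked flying (over 0.7 m/s while not held) (linear speed of pot above 0.7 m/s and contact force between the fingers and pot below 0.05 N).
It fails at once if the left-hand knob is pushed in by over 3 mm (value of joint left_knob above 0.003 m).
It fails at once if the scoop is moved by over 30 mm (distance of scoop from where it was at the start of the episode above 0.03 m).
It fails at once if the hand fork is moved by over 30 mm (distance of fork from where it was at the start of the episode above 0.03 m).
It also fails if it takes over 64 s, if anything falls off the work surface, if the arm or the gripper's body presses on something with over 40 N, if the wrist force passes 120 N, or if a joint passes its speed limit or range.

## Robot

A 7-joint arm with a two-finger parallel gripper is mounted at the origin on the work surface. World frame = base frame: x ahead of the robot, y to its left, z up, the work surface at z = 0. Lengths are in m, angles in rad, forces in N, time in s.
With the tool pointing down it reaches from about 0.425 to 0.8 m from the base axis. Payload 8.3 kg.
Tool frame: the origin (TCP) lies midway between the tips of the shut fingers; the grasp point (between the pads) lies 19 mm behind it; z points along the fingers, y is the line along which they close (so a half turn about z gives the same grasp; the last joint's range is limited). The gripper opens to 85 mm and grips with 20 to 120 N. Pads are 22 mm wide; open, the fingers measure 114 mm over their backs; the gripper's body (76 mm by 85 mm) begins 54 mm behind the grasp point. The pads swing forward as they close: fully open they stand 13 mm farther back than shut.
Start: joints at [1.158, 0.383, 0.016, 1.37, -0.006, 1.388, -0.046], TCP at [0.214, -0.587, 0.231] pointing down, gripper open.
Joint ranges: [-2.95, 2.95], [-0.25, 2.06], [-1.52, 1.56], [0.18, 2.33], [-1.44, 4.58], [0.02, 2.06], [-3.01, 3.01]. Speed limits (rad/s): [2.39, 2.39, 3.01, 3.01, 3.14, 3.14, 3.14].

## Interface

Orientations are given as a rotation vector (axis times angle).
In Python, from cell import bot gives the robot as it stands.
- The arm moves only by the tool step_arm, never from a script. Its arguments are lists of equal length, an entry for each row: "dp": the shift along the tool's x, y, z in m, a list of three; "rot": the turn, a rotation vector about the tool's x, y, z in rad, a list of three. A call has 1 to 20 rows; each row shifts and turns the commanded pose from where the row before left it, along the tool's axes as they then stand; what a row does not reach is not made up. A row lasts 1/12 s, in which the tool goes at most 41.7 mm and 7.16 degrees, less where a joint would pass 70% of its speed; a pose out of reach is approached as far as the arm can. A call is refused whole if a number of a shift passes 0.0417 or a number of a turn 0.125, either way. A call with a gripper value outside its range is refused whole. "jaw" is the finger opening in m, from 0 to 0.0854, set as the call begins (left out, the last holds). The fingers move at their own pace and stop on an object; "squeeze" is the grip in N (left out, the last holds). Time passes only in rows, so rows that do not move let the fingers close. It gives the time, the measured TCP pose, the force, the opening and the grip force at its end, in the units of the state.
- bot.get_obs(): the state, without advancing time (a new reading comes with each control period).
- bot.read_camera(name): name is "side" or "top" or "wrist"; returns a dict with "pixels" (420x560x3 uint8, red, green, blue), "K" (3x3 intrinsics, pixels), "world_from_camera" (4x4, takes a point from camera to world coordinates); the wrist camera has in their place "T_tool_cam" (4x4, takes a point from camera to tool coordinates, whose origin is the TCP and whose axes are the flange's). Camera axes: x right, y down, z forward; pixel columns grow to the right and rows downward; lengths in m; the calibration is good to about 2 mm. A picture is of the moment at which its call begins: read the wrist's pose just before it. There is no depth.
- bot.job_done(): hands the job in; it is judged then, once.
The state is a dict: "time_s": time; "q": joint angles; "qvel": joint speeds; "effort": joint torques, N m; "tcp_pos": TCP position; "tool_rot": TCP orientation; "ft_force": force on the tool from outside, world axes, zero at the start; "ft_torque": the same for the moment, N m; "width": opening from 0.0 (shut) to 1.0 (fully open); "gripper_force": force on a finger pad.
Only numpy, scipy, OpenCV 4.12 (cv2) and the standard library are available. Lean on these libraries where they do the work, as an engineer would, in place of code of your own. Each camera call takes 0.05 s, during which the arm holds its last target. There are 200 camera calls.

## Working session

There is one attempt and no reset: what is moved stays moved. The work goes in short steps, Python scripts to look and compute and a tool call to move; the robot and the scene stay as the last step left them, time stands still between calls to the robot, and variables do not carry over. Pictures are saved under pics/ and viewed, at most 10 in all, crops included, and the job is handed in when it is done.

Besides the shell and the picture viewer there is one more tool, called after "Call:" as name(argument=value, ...), one argument or row to a line, values as JSON. step_arm: Moves the arm, as the interface text tells. Its arguments: {"type":"object","properties":{"dp":{"type":"array","items":{"type":"array","items":{"type":"number"}}},"rot":{"type":"array","items":{"type":"array","items":{"type":"number"}}},"jaw":{"type":"number"},"squeeze":{"type":"number"}},"required":["dp","rot"]}

```bash
mkdir -p pics; ls; cat > h.py <<'E'
import numpy as np, cv2
from cell import bot
from scipy.spatial.transform import Rotation as R
def cam(name,fn=None):
    o=bot.get_obs(); c=bot.read_camera(name)
    if name=='wrist':
        T=np.eye(4);T[:3,:3]=R.from_rotvec(o['tool_rot']).as_matrix();T[:3,3]=o['tcp_pos'];W=T@c['T_tool_cam']
    else: W=c['world_from_camera']
    im=cv2.cvtColor(c['pixels'],cv2.COLOR_RGB2BGR)
    if fn: cv2.imwrite('pics/'+fn,im)
    return im,np.array(c['K']),np.array(W)
def ray(K,W,px,z):
    px=np.atleast_2d(px).astype(float)
    d=np.c_[px,np.ones(len(px))]@np.linalg.inv(K).T@W[:3,:3].T
    t=(z-W[2,3])/d[:,2]
    return W[:3,3]+d*t[:,None]
def proj(K,W,P):
    p=(np.atleast_2d(P)-W[:3,3])@W[:3,:3]@K.T
    return p[:,:2]/p[:,2:]
E
python3 - <<'E'
from h import *
o=bot.get_obs();print(o)
for n in('top','side'):
    im,K,W=cam(n,n+'0.png');print(K,W)
a=cv2.imread('pics/top0.png')
cv2.imwrite('pics/top0v.png',cv2.resize(a,(800,600),interpolation=cv2.INTER_CUBIC))
E
```

```text
pics
{'time_s': 0.0, 'q': array([ 1.15808423,  0.38423017,  0.01638392,  1.37115153, -0.00627652,
        1.38819719, -0.04649062]), 'qvel': array([ 1.50397564e-03,  9.44156365e-04,  9.06518584e-04,  4.86142340e-04,
       -6.76502810e-05,  2.83581475e-04,  2.39425169e-04]), 'effort': array([ 9.39532288e-05, -6.27601576e+01,  8.44561178e-01, -3.71818721e+01,
        1.65874406e-02,  1.42346937e-02, -3.21737116e-05]), 'tcp_pos': array([ 0.21405   , -0.5866713 ,  0.23028512]), 'tool_rot': array([-3.09177614e+00, -5.46461845e-01,  6.23488693e-04]), 'ft_force': array([ 0.07247826, -0.23555588, -0.33817878]), 'ft_torque': array([-0.00146233,  0.04183123, -0.01149724]), 'gripper_force': 0.0, 'width': 1.0030139339907824}
[[493.12104081   0.         279.58797695]
 [  0.         493.12104081 209.26143665]
 [  0.           0.           1.        ]] [[-0.0063914  -0.98350528  0.18076648  0.31346533]
 [-0.99994386  0.00475807 -0.00946775 -0.02434054]
 [ 0.00845148 -0.18081684 -0.98348047  1.33708711]
 [ 0.          0.          0.          1.        ]]
[[487.67588132   0.         286.08230092]
 [  0.         487.67588132 216.78705295]
 [  0.           0.           1.        ]] [[ 0.99107004 -0.09453812  0.09403573  0.43268145]
 [-0.1333313  -0.7116668   0.68974859 -0.79279109]
 [ 0.00171457 -0.69612707 -0.71791654  0.87894102]
 [ 0.          0.          0.          1.        ]]
```

View pics/top0v.png

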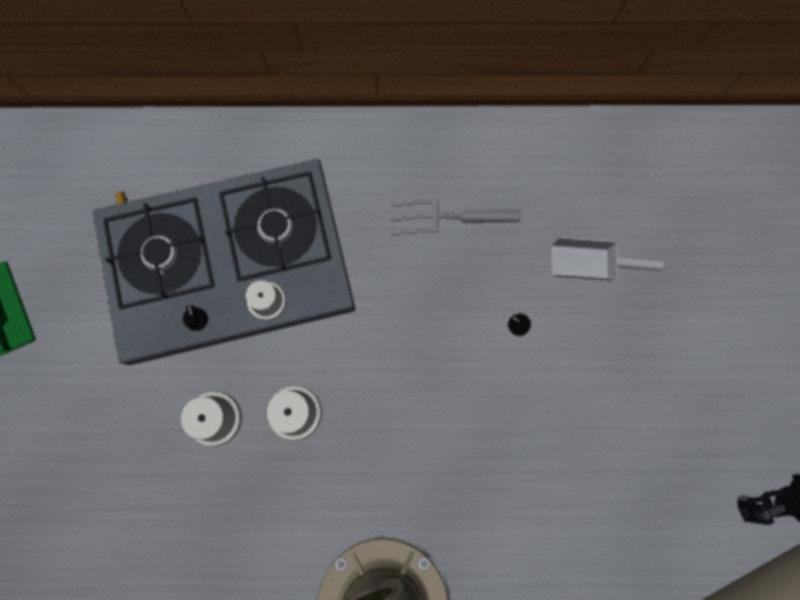

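View pics/side0.png

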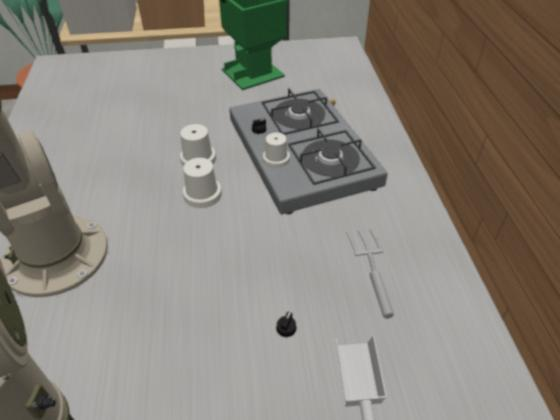

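The top view (800x600 scale) shows three upturned pots: (265,299) on the cooktop, and (210,418) and (293,412) on the counter. The first fits, as it is on the panel over the right-hand spindle and is smaller. The loose knob is at (519,324), the left knob at (195,318), the fork at (455,215) and the scoop at (600,260). Next I measure.

```bash
cat > m1.py <<'E'
from h import *
im,K,W=cam('top')
imS,KS,WS=cam('side')
# cooktop: bluish dark grey
hsv=cv2.cvtColor(im,cv2.COLOR_BGR2HSV)
g=cv2.cvtColor(im,cv2.COLOR_BGR2GRAY)
roi=np.zeros_like(g);roi[100:265,55:255]=1
m=((g<105)&(roi>0)).astype(np.uint8)
m=cv2.morphologyEx(m,cv2.MORPH_CLOSE,np.ones((15,15)))
c=max(cv2.findContours(m,0,2)[0],key=cv2.contourArea)
r=cv2.minAreaRect(c);b=cv2.boxPoints(r);
P=ray(K,W,b,0.06)
print('box',b.round(1).tolist(),P.round(4).tolist(),[np.linalg.norm(P[i]-P[i-1]).round(4) for i in range(4)])
ap=cv2.approxPolyDP(cv2.convexHull(c),5,True)[:,0];print('poly',ap.tolist(),ray(K,W,ap,.06)[:,:2].round(4).tolist())
# pots white
m=((g>175)&(hsv[...,1]<40)).astype(np.uint8)
for c in cv2.findContours(m,0,2)[0]:
    if cv2.contourArea(c)>150:
        x=cv2.boundingRect(c);print('white',x)
# knob
sub=(g<45).astype(np.uint8);sub[:, :330]=0;sub[:, 400:]=0;sub[:200]=0;sub[260:]=0
M=cv2.moments(sub,True);cx=(M['m10']/M['m00'],M['m01']/M['m00'])
print('knob',cx,M['m00'],ray(K,W,cx,.01),ray(K,W,cx,.017), cv2.boundingRect(sub))
a=cv2.resize(im[175:320,115:230],None,fx=4,fy=4,interpolation=2)
b=cv2.resize(im[205:250,340:390],None,fx=6,fy=6,interpolation=2)
cv=np.zeros((600,780,3),np.uint8);cv[:580,:460]=a;cv[:270,470:770]=b
s=cv2.resize(imS[300:345,262:312],None,fx=6,fy=6,interpolation=2);cv[300:570,470:770]=s
cv2.imwrite('pics/crop1.png',cv)
E
python3 m1.py
```

```text
box [[56.5, 140.5], [222.10000610351562, 101.5], [249.60000610351562, 218.39999389648438], [84.0, 257.29998779296875]] [[0.7394, 0.5626, 0.06], [0.8492, 0.1191, 0.06], [0.5242, 0.0423, 0.06], [0.4246, 0.4684, 0.06]] [np.float64(0.3286), np.float64(0.4569), np.float64(0.3339), np.float64(0.4376)]
poly [[224, 112], [248, 217], [84, 254], [65, 147], [84, 134]] [[0.8189, 0.1134], [0.528, 0.0464], [0.4332, 0.469], [0.721, 0.5386], [0.7573, 0.4901]]
white (128, 279, 26, 27)
white (188, 273, 27, 30)
white (173, 198, 18, 17)
knob (363.30817610062894, 226.9937106918239) 159.0 [[ 0.50720297 -0.2647261   0.01      ]] [[ 0.50618106 -0.26345813  0.017     ]] (356, 220, 15, 15)
```

View pics/crop1.png

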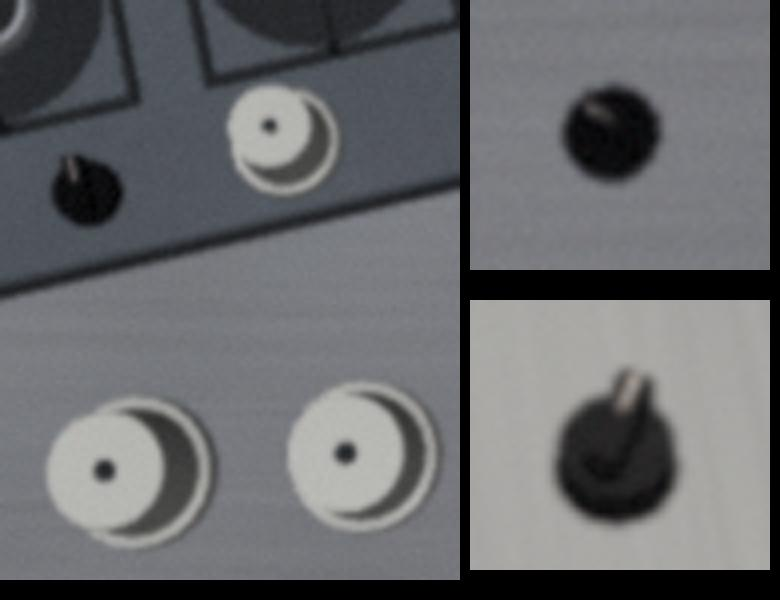

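The crop confirms the small pot on the panel: its band is about 105 px/4 wide, while the counter pots are about 150 px/4. The loose knob at px (363.5,227) has its white line up-left.

```bash
cat >> h.py <<'E'
def plan(target,yaw,o=None):
    "tool-frame shift and turn to bring TCP to target, tool x at yaw (mod pi), tool straight down"
    o=o or bot.get_obs();Rt=R.from_rotvec(o['tool_rot'])
    best=None
    for y in(yaw,yaw+np.pi):
        G=R.from_euler('z',y)*R.from_euler('x',np.pi)
        rv=(Rt.inv()*G).as_rotvec()
        if best is None or np.linalg.norm(rv)<np.linalg.norm(best): best=rv
    print('dp tool',Rt.inv().apply(np.array(target)-o['tcp_pos']).round(4),'turn',best.round(4),'tcp',o['tcp_pos'].round(4),'x yaw',round(float(np.arctan2(*Rt.as_matrix()[[1,0],0])),4))
E
python3 - <<'E'
from h import *
im=cv2.imread('pics/top0.png');_,K,W=cam('top');_,KS,WS=cam('side');S=cv2.imread('pics/side0.png')
print('pot base',ray(K,W,(182.0,206.2),.128),'band',ray(K,W,(186.3,210.4),.076))
g=cv2.cvtColor(S,cv2.COLOR_BGR2GRAY)
# pot widths at band: crop 238..338 /4
print('band d',np.linalg.norm(np.subtract(*ray(K,W,[(174.3,210),(199.6,210)],.076))), np.linalg.norm(np.subtract(*ray(K,W,[(172,206),(192.8,206)],.128))))
k=ray(K,W,(363.5,227),.009)[0];print('knob top',k)
q=ray(KS,WS,(262+(616-470)/6,300+(463-300)/6),.009)[0];print('knob side',q)
# pointer end of line at z=.032
t=ray(K,W,(340+(588-470)/6,205+102/6),.032)[0];t2=ray(KS,WS,(262+(633-470)/6,300+(371-300)/6),.032)[0]
print('tip',t,t2,'yaws',np.arctan2(*(t-k)[[1,0]]),np.arctan2(*(t2-q)[[1,0]]),np.linalg.norm(t-k),np.linalg.norm(t2-q))
for n,p in dict(tine=(273,150),big=(147,293),big2=(205,289)).items():print(n,ray(K,W,p,.03))
plan((k[0]-.06,k[1],.23),.224)
T=bot.read_camera('wrist')['T_tool_cam'];print(T)
E
```

```text
pot base [[0.54463122 0.20713624 0.128     ]] band [[0.54342385 0.20562629 0.076     ]]
band d 0.06556047621957894 0.05174573004833039
knob top [ 0.50732895 -0.26542997  0.009     ]
knob side [ 0.50536732 -0.2675302   0.009     ]
tip [ 0.5175676  -0.25146237  0.032     ] [ 0.51392349 -0.24686541  0.032     ] yaws 0.9382459547465978 1.1782400579376633 0.0287910401092188 0.03208179723845545
tine [[ 0.71984208 -0.0198297   0.03      ]]
big [[0.33336189 0.31025706 0.03      ]]
big2 [[0.34272488 0.1594128  0.03      ]]
dp tool [ 0.3292 -0.2222  0.0011] turn [-0.0007  0.      0.1258] tcp [ 0.2142 -0.587   0.2309] x yaw 0.3498
[[ 7.81163796e-04 -9.57729121e-01 -2.87670507e-01  7.22793847e-02]
 [ 9.99999639e-01  6.52076263e-04  5.44550395e-04  1.92197835e-04]
 [-3.33948662e-04 -2.87670828e-01  9.57729285e-01 -1.43034262e-01]
 [ 0.00000000e+00  0.00000000e+00  0.00000000e+00  1.00000000e+00]]
```

Call:
step_arm(
  dp=[
    [0.027, -0.0146, 0.002],
    [0.027, -0.0146, 0.002],
    [0.027, -0.0146, 0.002],
    [0.027, -0.0146, 0.002],
    [0.027, -0.0146, 0.002],
    [0.027, -0.0146, 0.002],
    [0.027, -0.0146, 0.002],
    [0.027, -0.0146, 0.002],
    [0.027, -0.0146, 0.002],
    [0.027, -0.0146, 0.002],
    [0.027, -0.0146, 0.002],
    [0.027, -0.0146, 0.002],
    [0.027, -0.0146, 0.002],
    [0.027, -0.0146, 0.002],
    [0, 0, 0],
    [0, 0, 0],
  ],
  rot=[
    [0, 0, 0],
    [0, 0, 0],
    [0, 0, 0],
    [0, 0, 0],
    [0, 0, 0],
    [0, 0, 0],
    [0, 0, 0],
    [0, 0, 0],
    [0, 0, 0],
    [0, 0, 0],
    [0, 0, 0],
    [0, 0, 0],
    [0, 0, 0],
    [0, 0, 0],
    [0, 0, 0],
    [0, 0, 0],
  ],
  jaw=0.0854,
)

```text
time_s: 1.68
tcp_pos: [0.5006, -0.2632, 0.2031]
tool_rot: [-3.091, -0.554, -0.0]
ft_force: [-0.2, -0.5, 0.3]
width: 0.996
gripper_force: 0.0
```

```bash
python3 - <<'E'
from h import *
im,K,W=cam('wrist','w1.png');print(K[0,0],W[:3,3])
g=cv2.cvtColor(im,cv2.COLOR_BGR2GRAY)
m=cv2.morphologyEx((g<50).astype(np.uint8),cv2.MORPH_OPEN,np.ones((5,5)))
for c in cv2.findContours(m,0,2)[0]:
    if cv2.contourArea(c)>200:
        x,y,w,h=cv2.boundingRect(c);print(x,y,w,h,ray(K,W,(x+w/2,y+h/2),.009))
plan((.51,.13,.23),.224)
E
```

```text
293.76911787192563 [ 0.56840562 -0.23840986  0.34619138]
0 264 560 156 [[ 0.29833529 -0.3402907   0.009     ]]
264 168 33 34 [[ 0.50506966 -0.26391404  0.009     ]]
dp tool [ 0.1459 -0.3673 -0.0268] turn [-1.000e-04  3.000e-04  1.274e-01] tcp [ 0.4995 -0.2651  0.2032] x yaw 0.3514
```

View pics/w1.png

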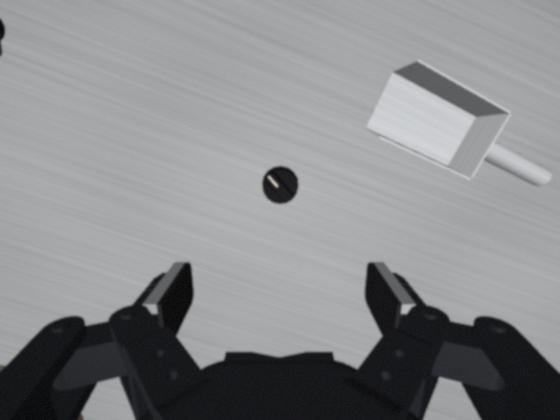

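The wrist view shows the knob at (280,185) with its white line to the upper left, so its yaw is about 1.08. Now over to the pot.

Call:
step_arm(
  dp=[
    [0.0127, -0.0287, -0.0018],
    [0.0127, -0.0287, -0.0018],
    [0.0127, -0.0287, -0.0018],
    [0.0127, -0.0287, -0.0018],
    [0.0127, -0.0287, -0.0018],
    [0.0127, -0.0287, -0.0018],
    [0.0127, -0.0287, -0.0018],
    [0.0127, -0.0287, -0.0018],
    [0.0127, -0.0287, -0.0018],
    [0.0127, -0.0287, -0.0018],
    [0.0127, -0.0287, -0.0018],
    [0.0127, -0.0287, -0.0018],
    [0.0127, -0.0287, -0.0018],
    [0.0127, -0.0287, -0.0018],
    [0.0127, -0.0287, -0.0018],
    [0, 0, 0],
    [0, 0, 0],
    [0, 0, 0],
  ],
  rot=[
    [0, 0, 0],
    [0, 0, 0],
    [0, 0, 0],
    [0, 0, 0],
    [0, 0, 0],
    [0, 0, 0],
    [0, 0, 0],
    [0, 0, 0],
    [0, 0, 0],
    [0, 0, 0],
    [0, 0, 0],
    [0, 0, 0],
    [0, 0, 0],
    [0, 0, 0],
    [0, 0, 0],
    [0, 0, 0.0635],
    [0, 0, 0.0635],
    [0, 0, 0],
  ],
)

```text
time_s: 3.23
tcp_pos: [0.5312, 0.203, 0.2303]
tool_rot: [3.122, 0.342, 0.0]
ft_force: [0.5, -1.0, -0.1]
width: 0.997
gripper_force: 0.0
```

```bash
python3 - <<'E'
from h import *
im,K,W=cam('wrist','w2.png');print(W[:3,3])
hsv=cv2.cvtColor(im,cv2.COLOR_BGR2HSV);g=im.min(2)
m=((g>170)).astype(np.uint8)
for c in cv2.findContours(m,0,2)[0]:
    if cv2.contourArea(c)>300:
        x,y,w,h=cv2.boundingRect(c);print(x,y,w,h,cv2.contourArea(c))
        (u,v),r=cv2.minEnclosingCircle(c);print(u,v,r,ray(K,W,(u,v),.128),ray(K,W,(u,v),.068))
plan((.5435,.206,.2),.224)
E
```

```text
[0.6017998  0.21848762 0.37331043]
424 378 56 42 1432.0
451.5 406.1097412109375 30.37128257751465 [[ 0.35542358 -0.02935552  0.128     ]] [[ 0.2951629  -0.08997499  0.068     ]]
79 378 55 42 1437.5
106.0 405.6341552734375 30.12727165222168 [[0.2748297  0.33760697 0.128     ]] [[0.19485672 0.36674214 0.068     ]]
73 36 39 40 326.0
93.0 55.5 25.224096298217773 [[0.61944377 0.36510902 0.128     ]] [[0.62375928 0.40097087 0.068     ]]
284 32 36 40 381.0
301.5 52.5 24.789209365844727 [[0.65551075 0.21271577 0.128     ]] [[0.66864781 0.21130404 0.068     ]]
0 0 560 371 89298.0
279.8300476074219 185.00001525878906 334.90435791015625 [[0.5534846  0.20651617 0.128     ]] [[0.54166727 0.20358809 0.068     ]]
327 0 28 70 322.5
332.0 34.434783935546875 34.79599380493164 [[0.67203756 0.1936068  0.128     ]] [[0.68921687 0.18752125 0.068     ]]
dp tool [ 0.0127 -0.0006  0.0303] turn [ 0.0008 -0.     -0.0024] tcp [0.5312 0.2026 0.2303] x yaw 0.2216
```

View pics/w2.png

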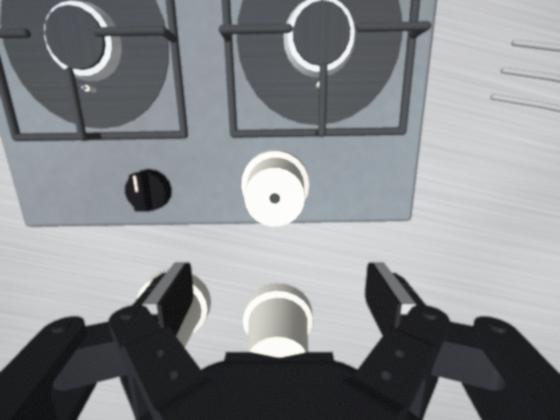

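The view shows the pot base hole at (274,198) with its circle about 244-304, and the front panel corners at (28,225) and (411,219). The left knob is at (148,190).

```bash
python3 - <<'E'
from h import *
im=cv2.imread('pics/w2.png');_,K,W=cam('wrist')
g=im.min(2)
m=np.zeros_like(g);m[140:230,230:325]=(g[140:230,230:325]>195);
c=max(cv2.findContours(m,0,2)[0],key=cv2.contourArea);x=cv2.boundingRect(c);print(x)
print('base centre',ray(K,W,(274,198),.128)[0],'base circ',ray(K,W,(274,197.5),.128)[0],'d',np.linalg.norm(np.subtract(*ray(K,W,[(244,197),(304.5,197)],.128))))
print('band l/r',ray(K,W,[(242,182),(309,182)],.070).mean(0),'back edge',ray(K,W,(275,150.5),.076))
fl,fr=ray(K,W,[(26,226),(412,220)],.06);print(fl,fr,np.linalg.norm(fl-fr))
d=(fl-fr);yaw=np.arctan2(-d[0],d[1]);print('yaw',yaw)
mid=(fl+fr)/2;Rz=R.from_euler('z',yaw)
print('spindle',mid+Rz.apply([.045,-.065,0]),'leftknob',mid+Rz.apply([.045,.065,0]),'seen',ray(K,W,(148,190),.08))
plan((.5435,.206,.2),yaw)
E
```

```text
(230, 151, 95, 79)
base centre [0.54135378 0.208541   0.128     ] base circ [0.54178559 0.20863653 0.128     ] d 0.0519563500650788
band l/r [0.54423371 0.2084136  0.07      ] back edge [[0.5762315  0.21599833 0.076     ]]
[0.43119758 0.47181289 0.06      ] [0.53390519 0.04909896 0.06      ] 0.4350125508806584
yaw 0.23835313673481867
spindle [0.54162582 0.20791822 0.06      ] leftknob [0.51093248 0.33424287 0.06      ] seen [[0.50944304 0.33368918 0.08      ]]
dp tool [ 0.0128 -0.0007  0.0303] turn [ 0.0008 -0.0001 -0.0158] tcp [0.5312 0.2025 0.2303] x yaw 0.2225
```

Call:
step_arm(
  dp=[
    [0.0064, -0.0011, 0],
    [0.0064, -0.0011, 0],
    [0, 0, 0.02],
    [0, 0, 0.02],
    [0, 0, 0.02],
    [0, 0, 0.02],
    [0, 0, 0.02],
    [0, 0, 0.02],
    [0, 0, 0.015],
    [0, 0, 0.013],
    [0, 0, 0],
    [0, 0, 0],
  ],
  rot=[
    [0, 0, 0],
    [0, 0, 0],
    [0, 0, 0],
    [0, 0, 0],
    [0, 0, 0],
    [0, 0, 0],
    [0, 0, 0],
    [0, 0, 0],
    [0, 0, 0],
    [0, 0, 0],
    [0, 0, 0],
    [0, 0, 0],
  ],
)

```text
time_s: 4.33
tcp_pos: [0.5427, 0.209, 0.082]
tool_rot: [-3.122, -0.349, 0.002]
ft_force: [0.2, 0.0, 1.2]
width: 1.003
gripper_force: 0.0
```

Call:
step_arm(
  dp=[
    [0, 0, 0],
    [0, 0, 0],
    [0, 0, 0],
    [0, 0, 0],
    [0, 0, 0],
    [0, 0, 0],
    [0, 0, 0],
    [0, 0, 0],
  ],
  rot=[
    [0, 0, 0],
    [0, 0, 0],
    [0, 0, 0],
    [0, 0, 0],
    [0, 0, 0],
    [0, 0, 0],
    [0, 0, 0],
    [0, 0, 0],
  ],
  jaw=0.03,
  squeeze=40,
)

```text
time_s: 5.0
tcp_pos: [0.5436, 0.2097, 0.0846]
tool_rot: [-3.122, -0.349, -0.005]
ft_force: [-2.2, -1.4, 8.2]
width: 0.683
gripper_force: 40.9
```

Call:
step_arm(
  dp=[
    [0, 0, -0.01],
    [0, 0, -0.02],
    [0, 0, -0.02],
    [0, 0, -0.02],
    [0, 0, 0],
    [0, 0, 0],
  ],
  rot=[
    [0, 0, 0],
    [0, 0, 0],
    [0, 0, 0],
    [0, 0, 0],
    [0, 0, 0],
    [0, 0, 0],
  ],
)

```text
time_s: 5.5
tcp_pos: [0.5435, 0.2095, 0.1541]
tool_rot: [-3.121, -0.349, -0.005]
ft_force: [-0.5, 0.3, -2.2]
width: 0.684
gripper_force: 43.5
```

Call:
step_arm(
  dp=[
    [-0.0055, 0.01465, 0],
    [-0.0055, 0.01465, 0],
    [-0.0055, 0.01465, 0],
    [-0.0055, 0.01465, 0],
    [-0.0055, 0.01465, 0],
    [-0.0055, 0.01465, 0],
    [-0.0055, 0.01465, 0],
    [-0.0055, 0.01465, 0],
    [-0.0055, 0.01465, 0],
    [-0.0055, 0.01465, 0],
    [-0.0055, 0.01465, 0],
    [-0.0055, 0.01465, 0],
    [-0.0055, 0.01465, 0],
    [-0.0055, 0.01465, 0],
    [-0.0055, 0.01465, 0],
    [-0.0055, 0.01465, 0],
    [-0.0055, 0.01465, 0],
    [-0.0055, 0.01465, 0],
    [-0.0055, 0.01465, 0],
    [-0.0055, 0.01465, 0],
  ],
  rot=[
    [0, 0, 0],
    [0, 0, 0],
    [0, 0, 0],
    [0, 0, 0],
    [0, 0, 0],
    [0, 0, 0],
    [0, 0, 0],
    [0, 0, 0],
    [0, 0, 0],
    [0, 0, 0],
    [0, 0, 0],
    [0, 0, 0],
    [0, 0, 0],
    [0, 0, 0],
    [0, 0, 0],
    [0, 0, 0],
    [0, 0, 0],
    [0, 0, 0],
    [0, 0, 0],
    [0, 0, 0],
  ],
)

```text
time_s: 7.17
tcp_pos: [0.4991, -0.1016, 0.1511]
tool_rot: [-3.121, -0.349, 0.003]
ft_force: [-0.3, -0.2, -2.5]
width: 0.682
gripper_force: 43.5
```

```bash
python3 - <<'E'
from h import *
im,K,W=cam('side');im2,_,_=cam('top')
v=np.hstack([cv2.resize(im[120:330,150:360],(400,400)),cv2.resize(im2[150:360,220:430],(400,400))])
cv2.imwrite('pics/s3.png',v);print(bot.get_obs()['gripper_force'],bot.get_obs()['width'])
plan((.5,-.1,.0846-.06),.224)
E
```

```text
43.497660867869854 0.6859424394685769
dp tool [ 0.0025 -0.0039  0.1264] turn [ 0.0003  0.0027 -0.0058] tcp [ 0.4987 -0.1042  0.151 ] x yaw 0.2182
```

View pics/s3.png

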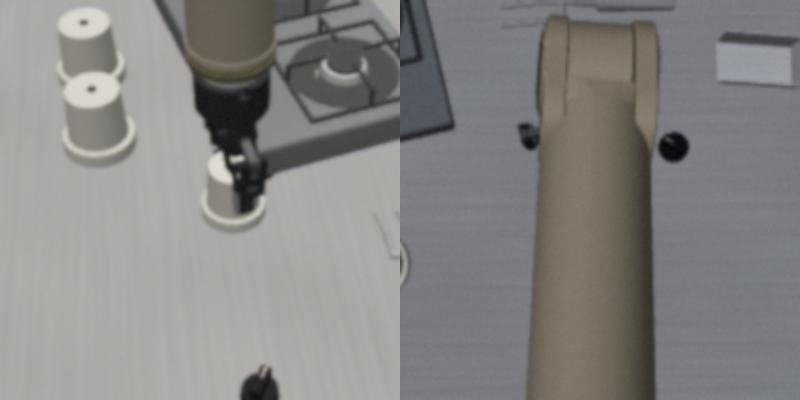

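The side view shows the pot held upright (232,190 in the crop), with bare counter below. Lowering.

Call:
step_arm(
  dp=[
    [0, 0, 0.018],
    [0, 0, 0.02],
    [0, 0, 0.02],
    [0, 0, 0.02],
    [0, 0, 0.02],
    [0, 0, 0.014],
    [0, 0, 0.006],
    [0, 0, 0.004],
    [0, 0, 0.002],
    [0, 0, 0.001],
    [0, 0, 0],
  ],
  rot=[
    [0, 0, 0],
    [0, 0, 0],
    [0, 0, 0],
    [0, 0, 0],
    [0, 0, 0],
    [0, 0, 0],
    [0, 0, 0],
    [0, 0, 0],
    [0, 0, 0],
    [0, 0, 0],
    [0, 0, 0],
  ],
)

```text
time_s: 8.18
tcp_pos: [0.5007, -0.1009, 0.0279]
tool_rot: [3.122, 0.349, 0.002]
ft_force: [0.4, 0.6, -1.7]
width: 0.681
gripper_force: 43.6
```

Call:
step_arm(
  dp=[
    [0, 0, 0.0015],
    [0, 0, 0.001],
    [0, 0, 0.001],
    [0, 0, 0],
  ],
  rot=[
    [0, 0, 0],
    [0, 0, 0],
    [0, 0, 0],
    [0, 0, 0],
  ],
)

```text
time_s: 8.52
tcp_pos: [0.5006, -0.1011, 0.0247]
tool_rot: [3.122, 0.349, 0.001]
ft_force: [-2.4, 0.1, 5.4]
width: 0.679
gripper_force: 44.7
```

Call:
step_arm(
  dp=[
    [0, 0, 0],
    [0, 0, 0],
    [0, 0, 0],
    [0, 0, 0],
    [0, 0, 0],
    [0, 0, 0],
    [0, 0, -0.01],
    [0, 0, -0.02],
    [0, 0, -0.025],
    [0, 0, -0.03],
    [0, 0, -0.03],
    [0, 0, -0.03],
    [0, 0, -0.03],
    [0, 0, 0],
  ],
  rot=[
    [0, 0, 0],
    [0, 0, 0],
    [0, 0, 0],
    [0, 0, 0],
    [0, 0, 0],
    [0, 0, 0],
    [0, 0, 0],
    [0, 0, 0],
    [0, 0, 0],
    [0, 0, 0],
    [0, 0, 0],
    [0, 0, 0],
    [0, 0, 0],
    [0, 0, 0],
  ],
  jaw=0.0854,
)

```text
time_s: 9.68
tcp_pos: [0.5032, -0.1011, 0.2061]
tool_rot: [3.119, 0.349, 0.015]
ft_force: [0.7, -0.5, 0.3]
width: 0.998
gripper_force: 0.0
```

```bash
python3 - <<'E'
from h import *
im,K,W=cam('wrist','w4.png')
print('pot base seen', [ (cv2.boundingRect(c),cv2.contourArea(c)) for c in cv2.findContours((im.min(2)>190).astype(np.uint8),0,2)[0] if cv2.contourArea(c)>300])
print('expected base px',proj(K,W,(.5006,-.101,.068)))
plan((.49,-.266,.16),1.08)
E
```

```text
pot base seen [((0, 285, 19, 52), 656.5), ((2, 235, 78, 70), 570.5), ((248, 165, 59, 66), 2997.5), ((496, 102, 64, 71), 2968.5)]
expected base px [[277.02513462 203.95917228]]
dp tool [-0.0487  0.158   0.0434] turn [ 0.0059 -0.0049 -0.857 ] tcp [ 0.5022 -0.101   0.2032] x yaw 0.223
```

Call:
step_arm(
  dp=[
    [-0.0043, 0.0202, 0.0042],
    [-0.0043, 0.0202, 0.0042],
    [-0.0043, 0.0202, 0.0042],
    [-0.0043, 0.0202, 0.0042],
    [-0.0043, 0.0202, 0.0042],
    [-0.0043, 0.0202, 0.0042],
    [-0.0043, 0.0202, 0.0042],
    [-0.0043, 0.0202, 0.0042],
    [0, 0, 0],
    [0, 0, 0],
    [0, 0, 0],
    [0, 0, 0],
    [0, 0, 0],
    [0, 0, 0],
    [0, 0, 0],
    [0, 0, 0],
    [0, 0, 0],
  ],
  rot=[
    [0, 0, 0],
    [0, 0, 0],
    [0, 0, 0],
    [0, 0, 0],
    [0, 0, 0],
    [0, 0, 0],
    [0, 0, 0],
    [0, 0, 0],
    [0, 0, -0.1224],
    [0, 0, -0.1224],
    [0, 0, -0.1224],
    [0, 0, -0.1224],
    [0, 0, -0.1224],
    [0, 0, -0.1224],
    [0, 0, -0.1224],
    [0, 0, 0],
    [0, 0, 0],
  ],
)

```text
time_s: 11.15
tcp_pos: [0.5019, -0.2659, 0.1647]
tool_rot: [-2.697, -1.609, 0.001]
ft_force: [0.8, 0.7, -0.2]
width: 0.997
gripper_force: 0.0
```

```bash
cat > kn.py <<'E'
from h import *
im,K,W=cam('wrist');g=cv2.cvtColor(im,cv2.COLOR_BGR2GRAY)
e=proj(K,W,(.505,-.266,.017))[0];x0,y0=(e-45).astype(int)
s=g[y0:y0+90,x0:x0+90]
m=(s<60).astype(np.uint8);n,L,st,ce=cv2.connectedComponentsWithStats(m);i=1+st[1:,4].argmax()
c=max(cv2.findContours((L==i).astype(np.uint8),0,2)[0],key=cv2.contourArea)
(u,v),r=cv2.minEnclosingCircle(c);print('skirt',u+x0,v+y0,r)
k=ray(K,W,(u+x0,v+y0),.012)[0];print('knob',k)
f=np.zeros_like(s);cv2.drawContours(f,[cv2.convexHull(c)],-1,1,-1);f=cv2.erode(f,np.ones((5,5)))
w=((s>110)&(f>0)).astype(np.uint8);print('line px',w.sum())
ys,xs=np.nonzero(w);P=ray(K,W,np.c_[xs+x0,ys+y0],.032)[:,:2];
vx,vy,_,_=cv2.fitLine(P.astype(np.float32),2,0,.01,.01).ravel()
d=np.array([vx,vy]);d*=np.sign(d@(P.mean(0)-k[:2]));print('line mean',P.mean(0),'dist',np.linalg.norm(P.mean(0)-k[:2]),'yaw line',np.arctan2(d[1],d[0]),'yaw centre',np.arctan2(*(P.mean(0)-k[:2])[::-1]),'len',np.ptp(P@d))
print(bot.get_obs()['q'].round(2));plan((k[0],k[1],.01),np.arctan2(d[1],d[0]))
cv2.imwrite('pics/kn.png',cv2.resize(im[y0:y0+90,x0:x0+90],(540,540),interpolation=2))
E
python3 kn.py
```

```text
skirt 280.37623596191406 191.88118743896484 19.928865432739258
knob [ 0.50530303 -0.2619094   0.012     ]
line px 62
line mean [ 0.51046019 -0.25247616] dist 0.010750922033488958 yaw line 1.0785813 yaw centre 1.0704900149774705 len 0.014552806845571819
[ 0.73  0.33 -0.37  1.61  0.12  1.22 -0.16]
dp tool [0.0052 0.0011 0.1548] turn [-0.0009 -0.0002 -0.0034] tcp [ 0.502  -0.266   0.1648] x yaw 1.0752
```

View pics/kn.png

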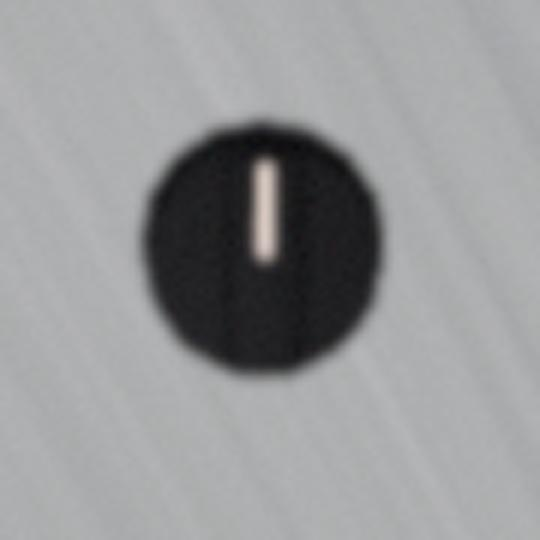

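The knob is clear: the white line is vertical in the crop, so the tool x is already along the pointer (yaw 1.078). Going lower, then one refined measurement.

Call:
step_arm(
  dp=[
    [0.005, 0.001, 0.015],
    [0, 0, 0.02],
    [0, 0, 0.02],
    [0, 0, 0.02],
    [0, 0, 0.02],
    [0, 0, 0],
    [0, 0, 0],
  ],
  rot=[
    [0, 0, 0],
    [0, 0, 0],
    [0, 0, 0],
    [0, 0, 0],
    [0, 0, 0],
    [0, 0, 0],
    [0, 0, 0],
  ],
)

```text
time_s: 11.78
tcp_pos: [0.5048, -0.2617, 0.0694]
tool_rot: [-2.695, -1.611, 0.002]
ft_force: [-0.8, -0.5, 0.7]
width: 1.0
gripper_force: 0.0
```

```bash
python3 kn.py
```

```text
skirt 280.0 229.0677947998047 30.73992156982422
knob [ 0.5046963  -0.26259747  0.012     ]
line px 110
line mean [ 0.51063927 -0.25273204] dist 0.011517188553960117 yaw line 1.0670202 yaw centre 1.0286109673910515 len 0.01509768787972919
[ 0.71  0.42 -0.36  1.71  0.17  1.04 -0.2 ]
dp tool [-0.0009 -0.0007  0.0608] turn [-0.0001 -0.0002  0.011 ] tcp [ 0.5058 -0.2621  0.0708] x yaw 1.078
```

Call:
step_arm(
  dp=[
    [-0.0005, -0.0003, 0.015],
    [0, 0, 0.015],
    [0, 0, 0.012],
    [0, 0, 0.006],
    [0, 0, 0.003],
    [0, 0, 0],
    [0, 0, 0],
  ],
  rot=[
    [0, 0, 0],
    [0, 0, 0],
    [0, 0, 0],
    [0, 0, 0],
    [0, 0, 0],
    [0, 0, 0],
    [0, 0, 0],
  ],
  jaw=0.05,
)

```text
time_s: 12.42
tcp_pos: [0.5056, -0.2626, 0.0199]
tool_rot: [2.694, 1.614, 0.001]
ft_force: [-0.6, -0.3, 0.7]
width: 0.584
gripper_force: 0.0
```

Call:
step_arm(
  dp=[
    [0, 0, 0],
    [0, 0, 0],
    [0, 0, 0],
    [0, 0, 0],
    [0, 0, 0],
    [0, 0, 0],
    [0, 0, 0],
    [0, 0, 0],
  ],
  rot=[
    [0, 0, 0],
    [0, 0, 0],
    [0, 0, 0],
    [0, 0, 0],
    [0, 0, 0],
    [0, 0, 0],
    [0, 0, 0],
    [0, 0, 0],
  ],
  jaw=0.0,
  squeeze=60,
)

```text
time_s: 13.08
tcp_pos: [0.5055, -0.2627, 0.02]
tool_rot: [2.694, 1.614, 0.001]
ft_force: [-1.4, 0.5, 6.1]
width: 0.128
gripper_force: 60.3
```

Call:
step_arm(
  dp=[
    [0, 0, -0.01],
    [0, 0, -0.02],
    [0, 0, -0.025],
    [0, 0, -0.025],
    [0, 0, -0.025],
    [0, 0, -0.025],
    [0, 0, -0.02],
    [0, 0, 0],
    [0, 0, 0],
    [0, 0, 0],
    [0, 0, 0],
    [0, 0, 0],
    [0, 0, 0],
    [0, 0, 0],
    [0, 0, 0],
    [0, 0, 0],
  ],
  rot=[
    [0, 0, 0],
    [0, 0, 0],
    [0, 0, 0],
    [0, 0, 0],
    [0, 0, 0],
    [0, 0, 0],
    [0, 0, 0],
    [0, 0, 0.12],
    [0, 0, 0.12],
    [0, 0, 0.12],
    [0, 0, 0.12],
    [0, 0, 0.12],
    [0, 0, 0.12],
    [0, 0, 0.12],
    [0, 0, 0],
    [0, 0, 0],
  ],
)

```text
time_s: 14.42
tcp_pos: [0.505, -0.2623, 0.1695]
tool_rot: [-3.118, -0.382, -0.0]
ft_force: [-0.2, -0.8, -0.3]
width: 0.128
gripper_force: 59.6
```

```bash
python3 - <<'E'
from h import *
cam('wrist','w5.png');o=bot.get_obs();print(o['q'].round(2),o['width'],o['gripper_force'])
plan((.515,.12,.17),.236)
E
```

```text
[ 0.62  0.31 -0.25  1.61  0.08  1.23 -0.97] 0.1310562686856283 59.553866386413574
dp tool [ 0.1021 -0.3685 -0.0005] turn [-0.0001 -0.0001  0.0082] tcp [ 0.505  -0.2623  0.1695] x yaw 0.2442
```

Call:
step_arm(
  dp=[
    [0.0073, -0.0263, 0],
    [0.0073, -0.0263, 0],
    [0.0073, -0.0263, 0],
    [0.0073, -0.0263, 0],
    [0.0073, -0.0263, 0],
    [0.0073, -0.0263, 0],
    [0.0073, -0.0263, 0],
    [0.0073, -0.0263, 0],
    [0.0073, -0.0263, 0],
    [0.0073, -0.0263, 0],
    [0.0073, -0.0263, 0],
    [0.0073, -0.0263, 0],
    [0.0073, -0.0263, 0],
    [0.0073, -0.0263, 0],
    [0, 0, 0],
    [0, 0, 0],
  ],
  rot=[
    [0, 0, 0],
    [0, 0, 0],
    [0, 0, 0],
    [0, 0, 0],
    [0, 0, 0],
    [0, 0, 0],
    [0, 0, 0],
    [0, 0, 0],
    [0, 0, 0],
    [0, 0, 0],
    [0, 0, 0],
    [0, 0, 0],
    [0, 0, 0],
    [0, 0, 0],
    [0, 0, 0],
    [0, 0, 0],
  ],
)

```text
time_s: 15.8
tcp_pos: [0.5165, 0.1215, 0.1694]
tool_rot: [-3.117, -0.386, -0.0]
ft_force: [0.9, -0.4, -0.2]
width: 0.133
gripper_force: 59.6
```

```bash
python3 - <<'E'
from h import *
im,K,W=cam('wrist','w6.png');o=bot.get_obs();np.savez('w6.npz',K=K,W=W)
print(o['tcp_pos'],'exp spindle px',proj(K,W,[(.5416,.208,.082),(.5416,.208,.06)]),'exp corner',proj(K,W,[(.533,.049,.06)]))
cv2.imwrite('pics/w6v.png',cv2.resize(im,(800,600),interpolation=2))
E
```

```text
[0.51679741 0.11963999 0.16923298] exp spindle px [[178.40167377 159.81433558]
 [186.88567446 156.77467585]] exp corner [[361.40807334 210.21682862]]
```

View pics/w6v.png

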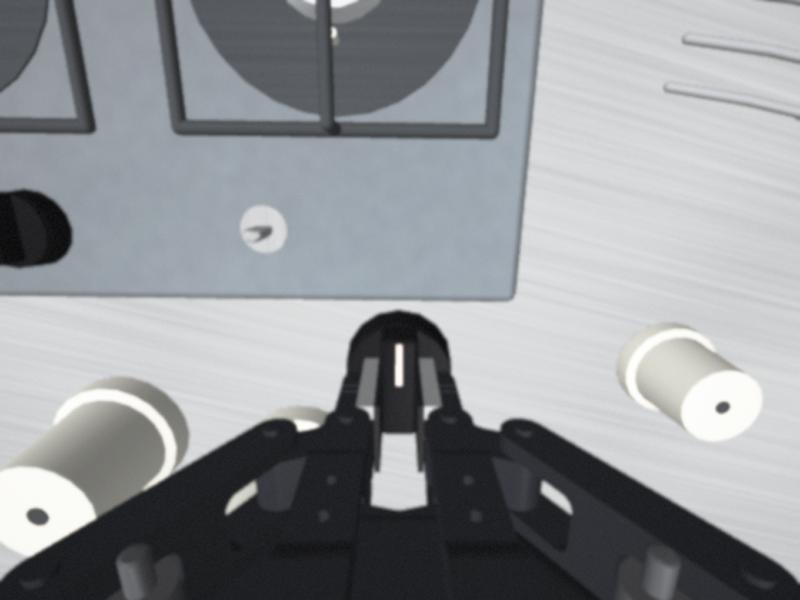

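The view shows the spindle collar at (263,229) in the 800-px view, the knob held at (399,350) with its white line straight up, and the small pot standing at (690,385).

```bash
python3 - <<'E'
from h import *
im=cv2.imread('pics/w6.png');d=np.load('w6.npz');K,W=d['K'],d['W'];g=im.min(2)
x0,y0=155,130
s=g[y0:190,x0:220];m=cv2.inRange(s,190,255)
c=max(cv2.findContours(m,0,2)[0],key=cv2.contourArea);h=cv2.convexHull(c)
e=cv2.fitEllipse(h);print('collar',e,ray(K,W,np.add(e[0],(x0,y0)),.06),ray(K,W,np.add(e[0],(x0,y0)),.062))
big=cv2.resize(im[y0:190,x0:220],None,fx=6,fy=6,interpolation=2)
kb=cv2.resize(im[205:310,230:330],None,fx=4,fy=4,interpolation=2)
o=np.zeros((430,800,3),np.uint8);o[:360,:390]=big;o[:420,400:]=kb;cv2.imwrite('pics/sp.png',o)
# panel corner & front edge
T=np.array([.5168,.1203,.1693])
Rt=R.from_euler('z',.2456)
A=np.linspace(0,2*np.pi,73)
q=proj(K,W,T+Rt.apply(np.c_[.022*np.cos(A),.022*np.sin(A),0*A-.003]))
print('pred skirt top circle x',q[:,0].min(),q[:,0].max(),'toprow',q[:,1].min())
print('pred line',proj(K,W,T+Rt.apply([[.003,0,.012],[.018,0,.012]])))
E
```

```text
collar ((29.19063377380371, 29.964649200439453), (30.834508895874023, 34.151363372802734), 139.255859375) [[0.53837378 0.20980257 0.06      ]] [[0.53875692 0.20924023 0.062     ]]
pred skirt top circle x 240.16058576492352 320.5589965750008 toprow 223.789742352828
pred line [[280.52916514 269.94681295]
 [280.64299843 241.83238156]]
```

View pics/sp.png

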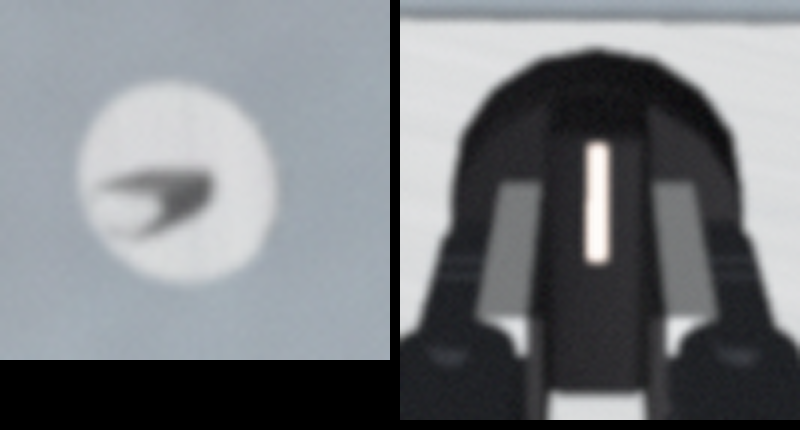

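Crop: the collar centre is at about (178,182), with the spindle leaning left to its tip at about (128,205), its flat upward (+x) as specified. The knob sits straight in the pads.

```bash
python3 - <<'E'
from h import *
im=cv2.imread('pics/w6.png');d=np.load('w6.npz');K,W=d['K'],d['W'];g=cv2.GaussianBlur(im.min(2),(3,3),0).astype(float)
cols=np.r_[5:235:3,325:350:3]
rows=np.array([200+np.argmax(np.diff(g[200:220,c])) for c in cols])+.5
P=ray(K,W,np.c_[cols,rows],.055)
vx,vy,_,_=cv2.fitLine(P[:,:2].astype(np.float32),cv2.DIST_HUBER,0,.001,.001).ravel()
if vy<0:vx,vy=-vx,-vy
print('front edge yaw',np.arctan2(-vx,vy),rows[::12])
o=bot.get_obs();T=o['tcp_pos'];Rt=R.from_rotvec(o['tool_rot'])
print('tool yaw',np.arctan2(*Rt.as_matrix()[[1,0],0]))
Wt=np.linalg.inv(np.vstack([np.c_[Rt.as_matrix(),T],[0,0,0,1]]))
f=lambda p:(Wt@np.r_[p,1])[:3].round(4)
print('collar60',f(ray(K,W,(184.2,160),.06)[0]),'62',f(ray(K,W,(184.2,160),.062)[0]),'tip',f(ray(K,W,(175.9,163.7),.082)[0]),ray(K,W,(175.9,163.7),.082)[0])
print('line ends in tool at z-12mm',[f(ray(K,W,(278.9,r),T[2]+.012)[0]) for r in(240.1,270.6)])
A=np.linspace(0,2*np.pi,73)
for dz in(-.003,-.020):
    q=proj(K,W,T+Rt.apply(np.c_[.022*np.cos(A),.022*np.sin(A),0*A-dz]));print(dz,q.min(0),q.max(0))
E
```

```text
front edge yaw 0.23470184 [206.5 206.5 207.5 207.5 208.5 208.5 209.5 210.5]
tool yaw 0.2434274492366288
collar60 [ 0.0427 -0.0823  0.1092] 62 [ 0.0429 -0.0817  0.1072] tip [ 0.0424 -0.082   0.0872] [0.5381341  0.20944324 0.082     ]
line ends in tool at z-12mm [array([ 0.019 , -0.0015, -0.012 ]), array([ 0.0028, -0.0015, -0.012 ])]
-0.003 [241.35260745 224.04209097] [321.70285882 297.17882649]
-0.02 [244.80346751 214.49674514] [317.76099437 281.80042932]
```

Call:
step_arm(
  dp=[
    [0.0086, -0.0161, 0],
    [0.0086, -0.0161, 0],
    [0.0086, -0.0161, 0],
    [0.0086, -0.0161, 0],
    [0.0086, -0.0161, 0],
    [0, 0, 0],
    [0, 0, 0.015],
    [0, 0, 0.015],
    [0, 0, 0.012],
    [0, 0, 0.008],
    [0, 0, 0.004],
    [0, 0, 0],
    [0, 0, 0],
  ],
  rot=[
    [0, 0, 0],
    [0, 0, 0],
    [0, 0, 0],
    [0, 0, 0],
    [0, 0, 0],
    [0, 0, 0.009],
    [0, 0, 0],
    [0, 0, 0],
    [0, 0, 0],
    [0, 0, 0],
    [0, 0, 0],
    [0, 0, 0],
    [0, 0, 0],
  ],
)

```text
time_s: 16.93
tcp_pos: [0.5398, 0.2076, 0.1156]
tool_rot: [-3.121, -0.361, -0.001]
ft_force: [0.3, 0.5, -0.4]
width: 0.127
gripper_force: 59.6
```

```bash
python3 - <<'E'
from h import *
P=[];
o=bot.get_obs();print(o['tcp_pos'],o['ft_force'],o['gripper_force']);plan((.5384,.2094,.1),.2347)
im,K,W=cam('wrist');cv2.imwrite('pics/w7.png',im)
E
```

```text
[0.53984591 0.20763694 0.11558284] [ 0.29051777  0.468759   -0.43252312] 59.563761949539185
dp tool [-0.001  -0.002   0.0156] turn [-0.     -0.0003 -0.0042] tcp [0.5398 0.2076 0.1156] x yaw 0.2305
```

Call:
step_arm(
  dp=[
    [-0.0007, -0.0004, 0.004],
    [0, 0, 0.004],
    [0, 0, 0.002],
    [0, 0, 0.002],
    [0, 0, 0.002],
    [0, 0, 0.002],
    [0, 0, 0],
  ],
  rot=[
    [0, 0, 0],
    [0, 0, 0],
    [0, 0, 0],
    [0, 0, 0],
    [0, 0, 0],
    [0, 0, 0],
    [0, 0, 0],
  ],
)

```text
time_s: 17.57
tcp_pos: [0.5389, 0.2082, 0.0989]
tool_rot: [-3.121, -0.362, -0.0]
ft_force: [0.6, 0.3, -0.9]
width: 0.131
gripper_force: 59.5
```

Call:
step_arm(
  dp=[
    [0, 0, 0.0015],
    [0, 0, 0.0015],
    [0, 0, 0.0015],
    [0, 0, 0],
  ],
  rot=[
    [0, 0, 0],
    [0, 0, 0],
    [0, 0, 0],
    [0, 0, 0],
  ],
)

```text
time_s: 17.9
tcp_pos: [0.5389, 0.2089, 0.0947]
tool_rot: [-3.12, -0.362, -0.001]
ft_force: [1.1, 3.3, -0.5]
width: 0.132
gripper_force: 59.6
```

Call:
step_arm(
  dp=[
    [0, -0.0006, 0.0015],
    [0, 0, 0.0015],
    [0, 0, 0.0015],
    [0, 0, 0.0015],
    [0, 0, 0],
  ],
  rot=[
    [0, 0, 0],
    [0, 0, 0],
    [0, 0, 0],
    [0, 0, 0],
    [0, 0, 0],
  ],
)

```text
time_s: 18.32
tcp_pos: [0.5388, 0.209, 0.0886]
tool_rot: [-3.12, -0.362, -0.001]
ft_force: [2.5, 4.0, -1.0]
width: 0.129
gripper_force: 59.6
```

Call:
step_arm(
  dp=[
    [0.0006, -0.0006, 0.0015],
    [0, 0, 0.0015],
    [0, 0, 0.0015],
    [0, 0, 0.001],
    [0, 0, 0],
  ],
  rot=[
    [0, 0, 0],
    [0, 0, 0],
    [0, 0, 0],
    [0, 0, 0],
    [0, 0, 0],
  ],
)

```text
time_s: 18.73
tcp_pos: [0.5391, 0.2092, 0.0835]
tool_rot: [3.12, 0.361, -0.0]
ft_force: [-3.2, 1.2, 8.1]
width: 0.131
gripper_force: 60.5
```

Call:
step_arm(
  dp=[
    [-0.0003, 0, 0.001],
    [0, 0, 0.001],
    [0, 0, 0.0005],
    [0, 0, 0],
  ],
  rot=[
    [0, 0, 0],
    [0, 0, 0],
    [0, 0, 0],
    [0, 0, 0],
  ],
)

```text
time_s: 19.07
tcp_pos: [0.5391, 0.2093, 0.0818]
tool_rot: [3.12, 0.361, 0.001]
ft_force: [-2.8, -0.1, 11.4]
width: 0.13
gripper_force: 61.1
```

Call:
step_arm(
  dp=[
    [0, 0, 0.0007],
    [0, 0, 0.0005],
    [0, 0, 0],
    [0, 0, 0],
    [0, 0, 0],
    [0, 0, 0],
    [0, 0, 0],
    [0, 0, 0],
    [0, 0, 0],
    [0, 0, 0],
  ],
  rot=[
    [0, 0, 0],
    [0, 0, 0],
    [0, 0, 0],
    [0, 0, 0],
    [0, 0, 0],
    [0, 0, 0],
    [0, 0, 0],
    [0, 0, 0],
    [0, 0, 0],
    [0, 0, 0],
  ],
)

```text
time_s: 19.9
tcp_pos: [0.5393, 0.2093, 0.0815]
tool_rot: [3.12, 0.361, 0.002]
ft_force: [-6.2, -1.4, 18.2]
width: 0.129
gripper_force: 62.1
```

The force jumped to 18 N with no further travel at TCP z 0.0815, where 0.082 was expected: that is the hard stop. One numeric check that the knob hasn't shifted in the grip before handing in.

```bash
python3 - <<'E'
from h import *
a=cv2.imread('pics/w6.png');b,K,W=cam('wrist','w8.png')
ok=[]
for im in(a,b):
    m=(im[225:285,272:288].min(2)>170);ys,xs=np.nonzero(m);ok.append((ys.min()+225,ys.max()+225,xs.mean()+272))
print(ok)
t,K,W=cam('top');print('pot base px',proj(K,W,(.5006,-.101,.068)))
m=(t.min(2)>165).astype(np.uint8)
print([cv2.boundingRect(c) for c in cv2.findContours(m,0,2)[0] if cv2.contourArea(c)>100])
if all(abs(np.subtract(*ok))<3):
    print(bot.job_done())
E
```

```text
[(np.int64(241), np.int64(269), np.float64(278.98591549295776)), (np.int64(241), np.int64(270), np.float64(278.746835443038))]
pot base px [[304.47456086 226.584483  ]]
[(127, 277, 28, 30), (292, 217, 23, 18)]
the job is handed in; nothing more can be done
None
```

The pot stands upturned on the bare counter, and the knob is keyed on the spindle and held pressed against its hard stop at about 18 N. I handed the job in at about 20 s of the 64 s allowed, and the call returned no verdict.

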